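Steepen a tilting decorating board on kiln-prop blocks

TASK

The tilting tile board rests at a shallow angle on the grey block; make it steeper. Swing the board up by its red bar until it stands nearly upright, stack the terracotta-red block squarely on the grey block, lined up with it, then bring the board down gently by the bar, without letting it drop, until its roller rests on the stack, and let go. The grey block stays on its white mark, and the other blocks, pots and tools stay where they are.

Things in the scene. Friction and masses are not known exactly. Their poses are not given: they have to be found in the camera images.
- stand: Blue base plate of the tilting stand, fixed to the table: 170 mm (its x) by 210 mm (its y) by 12 mm thick; origin at the centre of its underside on the table, z up. The hinge of the board runs along its x, near its +y end; the board's free end points to its -y.
- board (a joint): Hinge angle of the board, rad: 0 flat, grows as the free end rises (about the stand's -x), stop at 1.8. Starts about 0.23. Hinge friction holds the board above about 1.25 rad; lower down it falls if let go. Plywood, 140 mm wide, 12 mm thick, reaching 150 mm from the hinge axis, 0.5 kg, a white tile clamped on top. Under 5 N at the bar moves it.
- roller (a point): Middle of the axis of the steel roller under the board: radius 11 mm, 130 mm long, parallel to the hinge, 130 mm from its axis on the line from hinge to bar; the board's underside lies 8 mm above that line. It starts resting on the grey block. On blocks of total height h the board rests at asin(h/130 mm): 0.569 rad on grey and red together.
- hinge (a point): Middle of the hinge axis, 23 mm above the table; axes as the stand's.
- bar (a point): Middle of the red grab bar at the free end of the board: round, 14 mm thick, 124 mm long, parallel to the hinge and 205 mm from its axis; a 48 mm wide gap lies between it and the board's edge, the two side arms are at its ends. It can turn in the fingers. At joint angle q it lies 205 mm cos(q) from the hinge towards the stand's -y and 205 mm sin(q) above it.
- seat (a point): Centre of the white mark (76 by 56 mm) on top of the base plate, 12 mm above the table, 118 mm from the hinge towards the stand's -y: where the grey block stands. Axes as the stand's.
- grey_block: Loose grey fireclay block 70 mm long (its x) by 50 mm wide (its y), 30 mm high, about 0.2 kg, standing on the white mark under the board, its x nearly along the stand's x; origin at the centre of its underside, z up.
- red_block: Loose terracotta-red fireclay block 70 mm long (its x) by 50 mm wide (its y), 40 mm high, about 0.28 kg, standing on the table among the other two; origin at the centre of its underside, z up.
- white_block: Loose white block 70 mm long (its x) by 50 mm wide (its y), 25 mm high, a spare: leave it. Origin at the centre of its underside.
- blue_block: Loose blue block 70 mm long (its x) by 50 mm wide (its y), 55 mm high, a spare: leave it. Origin at the centre of its underside.
- mug: White mug 76 mm wide, 90 mm high, beyond the blocks. Bystander; origin at the centre of its underside.
- jar: Jar 70 mm wide, 95 mm high, red cap. Bystander; origin at the centre of its underside.
- bottle: White squeeze bottle 56 mm wide, 170 mm high, blue cap, far left. Bystander; origin at the centre of its underside.
- bowl: Green bowl 130 mm wide, 55 mm high, near left. Bystander; origin at the centre of its underside.
- brush: Brush lying flat, along its x, on the right near the robot. Bystander; origin at the underside.
Things that resemble listed ones, but are neither listed nor needed, are in the scene too. What is meant by the red_block is not green, pink or yellow, and is the smaller of those in its own colour.

How it is judged (in metres and radians):
On the way, in this order (a step that is already met when the one before it is completed fails the run):
1. the board is swung up nearly upright (beyond 1.1 rad) (value of joint board above 1.1 rad), for 0.2 s.
2. the red block stands squarely on the grey block, let go, with the board still up (horizontal distance between red_block and grey_block below 0.012 m and z of red_block in the frame of grey_block between 0.027 and 0.033 m and angle between the x axis of red_block and the x axis of grey_block, either way round below 0.15 rad and horizontal distance between grey_block and seat below 0.015 m and angle between the x axis of grey_block and the x axis of stand, either way round below 0.2 rad and angle between red_block's own z axis and vertical below 0.06 rad and linear speed of red_block below 0.02 m/s and value of joint board above 1 rad and contact force between the fingers and red_block below 0.1 N), for 0.2 s.
At the end, for the whole second after the job is handed in: The board rests still on the stack at 0.569 rad (0.545 to 0.593); the red block stands on the grey one, centres within 12 mm and sides within 0.15 rad of parallel; the grey block is within 15 mm and 0.2 rad of its place on the white mark (horizontal distance between red_block and grey_block below 0.012 m and z of red_block in the frame of grey_block between 0.027 and 0.033 m and angle between the x axis of red_block and the x axis of grey_block, either way round below 0.15 rad and horizontal distance between grey_block and seat below 0.015 m and angle between the x axis of grey_block and the x axis of stand, either way round below 0.2 rad and angle between red_block's own z axis and vertical below 0.06 rad and linear speed of red_block below 0.02 m/s and value of joint board between 0.545 and 0.593 rad and velocity of joint board between -0.05 and 0.05 rad/s); the robot touches nothing.
It fails at once if the board dropped or slammed (falling faster than 1.5 rad/s) (velocity of joint board below -1.5 rad/s).
It fails at once if another block, pot or tool moved more than 20 mm (distance of any of white_block, blue_block, mug, jar, bottle, bowl, brush from where it was at the start of the episode above 0.02 m).
It also fails if it takes over 67 s, if anything falls off the work surface, if the arm or the gripper's body presses on something with over 40 N, if the wrist force passes 120 N, or if a joint passes its speed limit or range.

ROBOT

A 6-joint arm with a two-finger parallel gripper is mounted at the origin on the work surface. World frame = base frame: x ahead of the robot, y to its left, z up, the work surface at z = 0. Lengths are in mm, angles in rad, forces in N, time in s.
With the tool pointing down it reaches from about 325 to 775 mm from the base axis. Payload 9.3 kg.
Tool frame: the origin (TCP) lies at the very end of the fingers, on their centre line; the grasp point (between the pads) lies r.pinch_z behind it (r.pinch_z is the distance from the TCP to the grasp point, in mm); z points along the fingers, y is the line along which they close (so a half turn about z gives the same grasp; the last joint's range is limited). The gripper opens to 85 mm and grips with 20 to 120 N. Pads are 22 mm wide; open, the fingers measure 114 mm over their backs; the gripper's body (76 mm by 85 mm) begins 54 mm behind the grasp point. The pads swing forward as they close: fully open they stand 13 mm farther back than shut.
Start: joints at [1.139, 0.259, 0.021, 1.334, 0, 1.418], TCP at [151.362, 528.759, 199.379] pointing down, gripper open.
Joint ranges: [-3.04, 3.04], [-0.91, 1.82], [-1.04, 1.36], [-1.92, 1.95], [-1.52, 1.45], [-3.14, 3.14]. Speed limits (rad/s): [2.22, 2.22, 2.79, 3.14, 3.14, 3.14].

INTERFACE

Orientations are given as a 3x3 rotation matrix whose columns are the frame's x, y, z axes.
In Python, from workcell import r gives the robot as it stands.
- The arm moves only by the tool drive_tool, never from a script. Its argument "rows" is a list of rows, each a list of 7 numbers: the turn, a rotation vector about the tool's x, y, z in degrees, then the shift along the tool's x, y, z in units of 25 mm (1.0 is 25 mm), then the closure, from 0 (fully open) to 1 (shut). In form: [[wx, wy, wz, x, y, z, jaw], ...]. A call has exactly 5 rows; each row is the pose to reach, as a shift and turn from the pose commanded when the call began, along the tool's axes at that moment; what a row does not reach only later rows make up. A row lasts 1/10 s, in which the tool goes at most 50 mm and 8.59 degrees, less where a joint would pass 70% of its speed; a pose out of reach is approached as far as the arm can. A call with a gripper value outside its range is refused whole. The fingers move at their own pace and stop on an object; "force" is the grip in N (left out, the last holds). Time passes only in rows, so rows that repeat a pose let the fingers close, or fill a call up. It gives the time, the measured TCP pose, the force, the opening and the grip force at its end, in the units of the state.
- r.get_state(): the state, without advancing time (a new reading comes with each control period).
- r.camera(name): name is "scene" or "side" or "wrist"; returns a dict with "img" (384x512x3 uint8, red, green, blue), "fovy" (degrees; the focal length in pixels is half the picture's height over the tangent of half this angle, whatever the lens; pixels are square), "cx", "cy" (the principal point, pixels), "extrinsics" (4x4, takes a point from world to camera coordinates). Camera axes: x right, y down, z forward; pixel columns grow to the right and rows downward; lengths in mm; the calibration is good to about 2 mm. A picture is of the moment at which its call begins. There is no depth.
- r.sign_off(): hands the job in; it is judged then, once.
Trained networks look in a picture, given as the dict that the camera call returned (one of the last four; its "shot" number tells which), for a name from the list of things; names that differ only in an ending like _2 or _b are one class to them, and where a whole thing is asked for, a point or a joint stands for the part that bears it (a point fixed in the world has none). Each returns a list of dicts, best first, with "conf" (0 to 1); they miss things now and then, are a little off and sometimes report something else, mostly with a low value. They report only what shows in the picture. A call takes as long as a camera call. They do not tell look-alikes from the thing itself.
- r.spot_in(picture, label): "rect" ([left, top, width, height] in pixels, round what is visible of it).
- r.masks_of(picture, label): "pixels" (384x512 bool, what is visible of it) and "rect" ([left, top, width, height] in pixels, round what is visible of it).
The state is a dict: "t": time; "qpos": joint angles; "joint_vel": joint speeds; "effort": joint torques, N m; "tcp_pos": TCP position; "orientation": TCP orientation; "contact_force": force on the tool from outside, world axes, zero at the start; "ft_torque": the same for the moment, N m; "opening": finger opening in mm; "grip_force": force on a finger pad.
Only numpy, scipy, OpenCV 4.12 (cv2) and the standard library are available. Lean on these libraries where they do the work, as an engineer would, in place of code of your own. Each camera call takes 0.05 s, during which the arm holds its last target. There are 200 camera calls.

## Working session

There is one attempt and no reset: what is moved stays moved. The work goes in short steps, Python scripts to look and compute and a tool call to move; the robot and the scene stay as the last step left them, time stands still between calls to the robot, and variables do not carry over. Pictures are saved under pics/ and viewed, at most 10 in all, crops included, and the job is handed in when it is done.

Besides the shell and the picture viewer there is one more tool, called by a JSON object that holds its "op" and its "data", one argument or row to a line. drive_tool: Moves the arm, as the interface text tells. Its arguments: {"type":"object","properties":{"rows":{"type":"array","items":{"type":"array","items":{"type":"number"}}},"force":{"type":"number"}},"required":["rows"]}

```bash
mkdir -p pics; ls; python3 - <<'E'
from workcell import r
import cv2,numpy as np
s=r.get_state(); print(s['t'],s['tcp_pos'],s['orientation'],s['opening'],r.pinch_z)
for n in ['scene','side']:
    c=r.camera(n); cv2.imwrite(f'pics/{n}0.png',c['img'][:,:,::-1]); print(n,c['fovy'],c['cx'],c['cy'],np.round(c['extrinsics'],3).tolist())
    for l in ['stand','board','bar','roller','grey_block','red_block','white_block','blue_block']:
        print(l,[(np.round(d['rect']).tolist(),round(d['conf'],2)) for d in r.spot_in(c,l)])
E
```

```text
pics
0.0 [151.23804876 528.45190254 198.76287452] [[-9.61380698e-01  2.75221420e-01 -5.68819545e-04]
 [ 2.75221927e-01  9.61379949e-01 -1.21865542e-03]
 [ 2.11451630e-04 -1.32814341e-03 -9.99999096e-01]] 85.43212300931755 18.700000000000003
scene 47.1020006099534 260.0811400749875 187.10281077470472 [[0.596, 0.803, -0.018, -275.55], [0.425, -0.334, -0.841, -187.28], [-0.682, 0.493, -0.54, 1752.082], [0.0, 0.0, 0.0, 1.0]]
stand [([270.0, 160.0, 82.0, 50.0], 0.77)]
board [([274.0, 160.0, 77.0, 30.0], 0.86), ([178.0, 220.0, 25.0, 24.0], 0.68), ([286.0, 223.0, 28.0, 46.0], 0.21)]
bar [([271.0, 157.0, 79.0, 34.0], 0.76), ([293.0, 179.0, 18.0, 16.0], 0.49), ([223.0, 206.0, 32.0, 29.0], 0.33)]
roller [([271.0, 157.0, 80.0, 35.0], 0.7)]
grey_block [([292.0, 179.0, 18.0, 15.0], 0.43)]
red_block [([115.0, 192.0, 41.0, 31.0], 0.92), ([219.0, 173.0, 22.0, 16.0], 0.8), ([245.0, 151.0, 32.0, 23.0], 0.74), ([175.0, 218.0, 29.0, 25.0], 0.73), ([152.0, 246.0, 30.0, 30.0], 0.56)]
white_block [([214.0, 192.0, 24.0, 25.0], 0.79)]
blue_block [([222.0, 204.0, 31.0, 32.0], 0.84)]
side 44.987098934402404 258.9914411756961 198.97383022123873 [[0.848, -0.53, -0.014, -475.648], [-0.42, -0.655, -0.628, 227.851], [0.323, 0.539, -0.778, 1057.672], [0.0, 0.0, 0.0, 1.0]]
stand []
board [([194.0, 124.0, 70.0, 60.0], 0.94), ([287.0, 207.0, 28.0, 43.0], 0.6)]
bar [([198.0, 123.0, 68.0, 63.0], 0.73)]
roller [([259.0, 65.0, 19.0, 50.0], 0.24)]
grey_block [([220.0, 163.0, 30.0, 15.0], 0.68), ([178.0, 280.0, 89.0, 32.0], 0.62)]
red_block [([153.0, 183.0, 37.0, 45.0], 0.95), ([240.0, 329.0, 40.0, 55.0], 0.74), ([296.0, 262.0, 34.0, 40.0], 0.69), ([186.0, 224.0, 34.0, 31.0], 0.65), ([356.0, 283.0, 34.0, 20.0], 0.56)]
white_block [([239.0, 232.0, 35.0, 33.0], 0.7)]
blue_block [([286.0, 210.0, 29.0, 37.0], 0.57), ([294.0, 261.0, 35.0, 40.0], 0.54)]
```

```bash
python3 - <<'E'
import cv2
a=cv2.imread('pics/scene0.png');cv2.imwrite('pics/s1.png',cv2.resize(a[130:290,100:370],None,fx=2.96,fy=2.96,interpolation=cv2.INTER_CUBIC))
a=cv2.imread('pics/side0.png');cv2.imwrite('pics/s2.png',cv2.resize(a[100:384,100:450],None,fx=2.1,fy=2.1,interpolation=cv2.INTER_CUBIC))
E
```

```text
(no output)
```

View pics/s1.png

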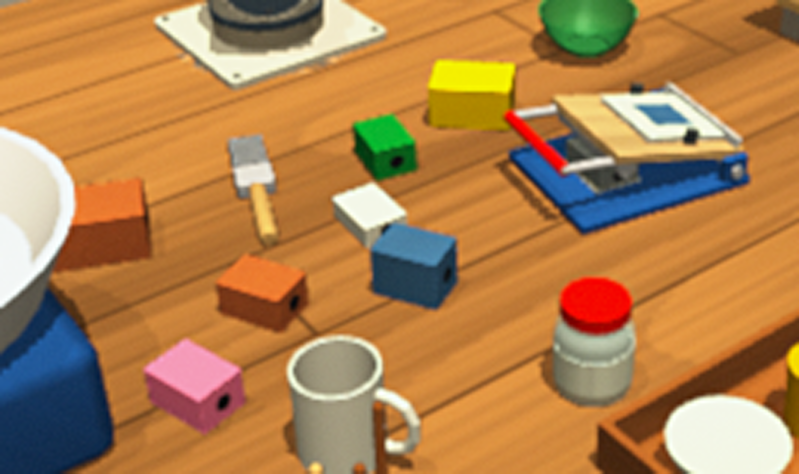

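View pics/s2.png

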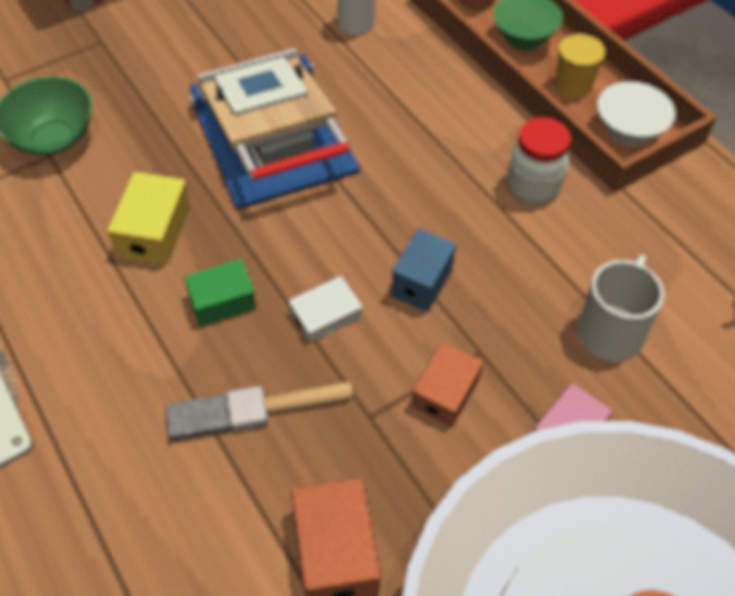

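Candidates for the red block, in scene pixels: small terracotta (188,228), large terracotta (135,205), pink (165,260), green (229,180) and yellow (260,162). The terracotta hue with the smaller size fits the one at (188,228), side (311,282). The bar runs from about (272,168) to (291,187) in scene.

```bash
cat > h.py <<'E'
import numpy as np,cv2
from scipy.optimize import minimize
def K(c):
    f=192/np.tan(np.radians(c['fovy'])/2); return f
def proj(c,P):
    P=np.atleast_2d(P); E=np.array(c['extrinsics']); q=P@E[:3,:3].T+E[:3,3]
    return q[:,:2]/q[:,2:]*K(c)+[c['cx'],c['cy']]
def ray(c,uv,z):
    E=np.array(c['extrinsics']);R=E[:3,:3];o=-R.T@E[:3,3]
    d=R.T@np.array([(uv[0]-c['cx'])/K(c),(uv[1]-c['cy'])/K(c),1]); return o+d*(z-o[2])/d[2]
def box(x,y,yaw,dim,z0=0):
    s=np.array([[i,j,k] for i in(-.5,.5) for j in(-.5,.5) for k in(0,1)])*dim
    R=np.array([[np.cos(yaw),-np.sin(yaw),0],[np.sin(yaw),np.cos(yaw),0],[0,0,1]])
    return s@R.T+[x,y,z0]
def sil(c,P,S=4):
    h=cv2.convexHull((proj(c,P)).astype(np.float32))
    m=np.zeros((384*S,512*S),np.uint8); cv2.fillConvexPoly(m,np.round((h+.5)*S).astype(np.int32),1)
    return cv2.resize(m.astype(np.float32),(512,384),interpolation=cv2.INTER_AREA)
def fitbox(views,dim,x,y,z0=0):
    """views: list of (cam,mask)"""
    def cost(p):
        t=0
        for c,m in views:
            s=sil(c,box(p[0],p[1],p[2],dim,z0)); t+=1-np.minimum(s,m).sum()/np.maximum(s,m).sum()
        return t/len(views)
    best=None
    for a in np.arange(0,np.pi,np.pi/8):
        o=minimize(cost,[x,y,a],method='Nelder-Mead',options=dict(initial_simplex=[[x,y,a],[x+8,y,a],[x,y+8,a],[x,y,a+.25]],xatol=.05,fatol=1e-4,maxiter=150))
        if best is None or o.fun<best.fun: best=o
    return best
def colour(c,hlo,hhi,smin,vmin,rect):
    h=cv2.cvtColor(c['img'],cv2.COLOR_RGB2HSV); H=h[...,0].astype(int)
    m=((H>=hlo)&(H<=hhi) if hlo<=hhi else (H>=hlo)|(H<=hhi))&(h[...,1]>smin)&(h[...,2]>vmin)
    z=np.zeros_like(m);l,t,w,hh=[int(v) for v in rect];z[t:t+hh,l:l+w]=1
    return m&z
E
python3 - <<'E'
from workcell import r
from h import *
cs={n:r.camera(n) for n in ['scene','side']}
def mask(c,l,pt):
    for d in r.masks_of(c,l):
        a,b,w,h=d['rect']
        if a<=pt[0]<=a+w and b<=pt[1]<=b+h: return d['pixels'].astype(np.float32),round(d['conf'],2)
    return None,0
for n,l,dims,pts in [('red','red_block',(70,50,40),[(188,228),(311,282)]),('white','white_block',(70,50,25),[(225,203),(256,247)]),('blue','blue_block',(70,50,55),[(238,220),(302,228)])]:
    v=[];xy=[]
    for c,p in zip(cs.values(),pts):
        m,cf=mask(c,l,p)
        if m is not None: v.append((c,m)); xy.append(ray(c,p,dims[2]/2)[:2])
    print(n,len(v),np.round(xy,0).tolist()); x=np.mean(xy,0)
    o=fitbox(v,dims,*x); print(np.round(o.x,3),o.fun)
for n,rect in [('scene',(265,155,40,40)),('side',(210,160,65,35))]:
    c=cs[n]; m=colour(c,172,6,150,90,rect); ys,xs=np.nonzero(m)
    (cx,cy),(w,h),a=cv2.minAreaRect(np.c_[xs,ys].astype(np.float32)); b=cv2.boxPoints(((cx,cy),(w,h),a))
    L=sorted([(np.linalg.norm(b[i]-b[(i+1)%4]),i) for i in range(4)]); i,j=L[0][1],L[1][1]
    e=[(b[k]+b[(k+1)%4])/2 for k in(i,j)]; P=[ray(c,q,70.3) for q in e]
    print(n,m.sum(),np.round(e,1).tolist(),np.round(P,1).tolist(),'len',np.linalg.norm(P[0]-P[1]),'mid',(P[0]+P[1])/2)
    for l,h in [('mug',0),('jar',0),('bowl',0),('bottle',0),('brush',0)]:
        d=r.spot_in(c,l)
        if d: a=d[0]['rect']; print(l,round(d[0]['conf'],2),np.round(a),ray(c,(a[0]+a[2]/2,a[1]+a[3]/2),40)[:2].round())
print(r.get_state()['t'])
E
```

```text
red 2 [[520.0, -295.0], [519.0, -291.0]]
[ 5.20168e+02 -2.93144e+02  5.01000e-01] 0.0835900604724884
white 2 [[470.0, -140.0], [465.0, -140.0]]
[ 462.201 -136.56     3.093] 0.11974549293518066
blue 2 [[584.0, -168.0], [585.0, -162.0]]
[ 5.83381e+02 -1.60657e+02  5.48000e-01] 0.09358498454093933
scene 105 [[270.8999938964844, 168.10000610351562], [290.0, 185.89999389648438]] [[468.3, 40.5, 70.3], [587.9, 20.5, 70.3]] len 121.21427871461206 mid [528.10172503  30.54311174  70.3       ]
mug 0.63 [199. 243.  40.  48.] [ 729. -321.]
jar 0.6 [287. 226.  28.  43.] [ 794. -115.]
bowl 0.59 [284. 126.  34.  21.] [312. 304.]
brush 0.92 [178. 175.  17.  43.] [ 403. -234.]
side 230 [[265.29998779296875, 168.89999389648438], [220.0, 182.10000610351562]] [[593.5, 19.6, 70.3], [472.3, 43.4, 70.3]] len 123.50953761481374 mid [532.8763784   31.52535578  70.3       ]
mug 0.65 [377. 221.  37.  52.] [ 733. -330.]
jar 0.64 [343. 158.  24.  41.] [ 790. -112.]
bowl 0.87 [ 90. 136.  54.  38.] [291. 309.]
bottle 0.76 [261.  65.  18.  53.] [796. 312.]
brush 0.7 [182. 282.  87.  28.] [ 333. -227.]
1.8
```

```bash
cat >> h.py <<'E'
def plan(s,pos,yaw):
    """tool down; yaw = world angle of tool y (mod pi). prints wz deg and shift units"""
    R=np.array(s['orientation']); 
    d=(yaw-np.arctan2(R[1,1],R[0,1])+np.pi/2)%np.pi-np.pi/2
    y=np.array([np.cos(yaw),np.sin(yaw),0]); y=y if y@R[:,1]>0 else -y
    z=np.array([0,0,-1.]); T=np.c_[np.cross(y,z),y,z]
    w=cv2.Rodrigues(R.T@T)[0].ravel()
    print('turn',np.degrees(w).round(1),'shift',(R.T@(np.array(pos)-s['tcp_pos'])/25).round(2))
E
python3 - <<'E'
from workcell import r
from h import *
plan(r.get_state(),[530.5,31,170],1.393)
E
```

```text
turn [ 0.   0.  -5.8] shift [-20.06 -14.97   1.18]
```

{"op": "drive_tool", "data": {
  "rows": [
    [0, 0, 0, -1.6, -1.2, 0, 0.4],
    [0, 0, 0, -3.2, -2.4, 0, 0.4],
    [0, 0, 0, -4.8, -3.6, 0, 0.4],
    [0, 0, 0, -6.4, -4.8, 0, 0.4],
    [0, 0, 0, -8, -6, 0, 0.4]
  ]
}}

```text
t: 2.3
tcp_pos: [303.1, 327.9, 199.6]
orientation: [[-0.962, 0.275, 0.001], [0.275, 0.962, 0.0], [-0.0, 0.001, -1.0]]
contact_force: [0.6, 0.9, 0.7]
opening: 51.4
grip_force: 0.0
```

{"op": "drive_tool", "data": {
  "rows": [
    [0, 0, 0, -1.6, -1.2, 0, 0.4],
    [0, 0, 0, -3.2, -2.4, 0, 0.4],
    [0, 0, 0, -4.8, -3.6, 0, 0.4],
    [0, 0, 0, -6.4, -4.8, 0, 0.4],
    [0, 0, 0, -8, -6, 0, 0.4]
  ]
}}

```text
t: 2.8
tcp_pos: [454.3, 128.3, 199.7]
orientation: [[-0.961, 0.275, 0.001], [0.275, 0.961, 0.0], [-0.001, 0.0, -1.0]]
contact_force: [0.7, 1.2, 0.3]
opening: 51.4
grip_force: 0.0
```

{"op": "drive_tool", "data": {
  "rows": [
    [0, 0, -2, -1.6, -1.2, 0.4, 0.4],
    [0, 0, -4, -3, -2.2, 0.8, 0.4],
    [0, 0, -5.8, -4, -3, 1.2, 0.4],
    [0, 0, -5.8, -4, -3, 1.2, 0.4],
    [0, 0, -5.8, -4, -3, 1.2, 0.4]
  ]
}}

```text
t: 3.3
tcp_pos: [528.8, 30.1, 168.9]
orientation: [[-0.984, 0.179, -0.001], [0.179, 0.984, 0.0], [0.001, 0.0, -1.0]]
contact_force: [0.7, 0.6, 0.5]
opening: 51.2
grip_force: 0.0
```

```bash
python3 - <<'E'
from workcell import r
from h import *
s=r.get_state(); print(s['t'],s['tcp_pos'],s['opening'],s['contact_force'])
c=r.camera('wrist'); cv2.imwrite('pics/w1.png',c['img'][:,:,::-1]); print(c['fovy'],np.round(c['extrinsics'],2).tolist())
E
```

```text
3.3 [528.77076159  30.06579982 168.91451054] 51.202556251844655 [0.6961478  0.62801388 0.52410488]
69.91850373013156 [[0.18, 0.98, -0.0, -123.23], [0.94, -0.17, 0.31, -521.03], [0.3, -0.06, -0.95, 190.47], [0.0, 0.0, 0.0, 1.0]]
```

View pics/w1.png

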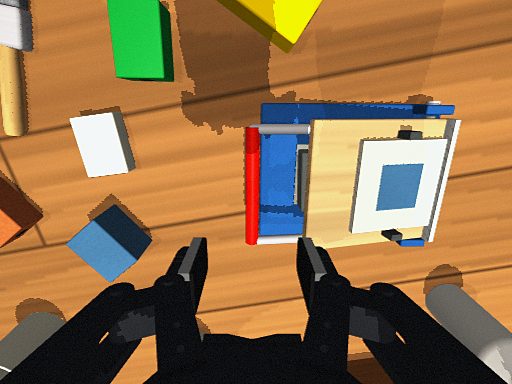

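The wrist picture shows the bar at column ~252, rows 127–243. The board is to its right, the grey block's edge is at (301,180) and the blue base is underneath. I'll refine the bar from this.

```bash
python3 - <<'E'
from workcell import r
from h import *
c=r.camera('wrist'); s=r.get_state()
m=colour(c,172,6,150,90,(235,110,35,150)); ys,xs=np.nonzero(m)
v=np.polyfit(ys,xs,1); y0,y1=ys.min(),ys.max()+1
P=np.array([ray(c,(np.polyval(v,y)+.0,y),70.3) for y in (y0,y1)]); print(y0,y1,P.round(1).tolist(),np.linalg.norm(P[0]-P[1]),P.mean(0),np.arctan2(*(P[1]-P[0])[1::-1]))
print(proj(c,[s['tcp_pos']+np.array([0,0,18.7])]))
# base plate corners: 3 in view edges
mb=colour(c,105,125,150,60,(250,95,60,155)); ys,xs=np.nonzero(mb); print(len(xs),xs.min(),ys.min(),ys.max())
b=P.mean(0)
for q in(0.6,1.0,1.5): pass
plan(s,[b[0],b[1],52],np.arctan2(*(P[1]-P[0])[1::-1])+np.pi/2)
E
```

```text
127 245 [[471.1, 40.7, 70.3], [596.6, 17.2, 70.3]] 127.62683904128647 [533.84881075  28.95432304  70.3       ] -0.18451137673159587
[[252.75006194 237.41655559]]
4818 259 103 235
turn [0.  0.  0.4] shift [-0.23 -0.05  4.71]
```

{"op": "drive_tool", "data": {
  "rows": [
    [0, 0, 0, -0.1, 0, 1.2, 0.4],
    [0, 0, 0, -0.1, 0, 2.5, 0.4],
    [0, 0, 0, -0.1, 0, 3.7, 0.4],
    [0, 0, 0, -0.1, 0, 4.7, 0.4],
    [0, 0, 0, -0.1, 0, 4.7, 0.4]
  ]
}}

```text
t: 3.9
tcp_pos: [529.0, 31.5, 49.9]
orientation: [[-0.985, 0.175, -0.004], [0.175, 0.985, 0.001], [0.004, -0.0, -1.0]]
contact_force: [-0.6, -0.3, 0.6]
opening: 51.1
grip_force: 0.0
```

{"op": "drive_tool", "data": {
  "rows": [
    [0, 0, 0, 0, 0, 0, 0.9],
    [0, 0, 0, 0, 0, 0, 0.9],
    [0, 0, 0, 0, 0, 0, 0.9],
    [0, 0, 0, 0, 0, 0, 0.9],
    [0, 0, 0, 0, 0, 0, 0.9]
  ],
  "force": 25
}}

```text
t: 4.4
tcp_pos: [531.6, 30.2, 52.5]
orientation: [[-0.984, 0.177, 0.001], [0.177, 0.984, -0.0], [-0.001, 0.0, -1.0]]
contact_force: [0.3, -0.0, 0.9]
opening: 8.4
grip_force: 0.0
```

```bash
python3 - <<'E'
from workcell import r
from h import *
out=[]
for n,(x,y,w,h) in [('wrist',(130,60,300,225)),('side',(180,60,120,135))]:
    c=r.camera(n); f=min(400/w,500/h); i=cv2.resize(c['img'][y:y+h,x:x+w],(400,int(h*400/w)),interpolation=cv2.INTER_CUBIC); out.append(cv2.copyMakeBorder(i,0,600-i.shape[0],0,0,0))
cv2.imwrite('pics/m1.png',np.hstack(out)[:,:,::-1])
E
```

```text
(no output)
```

View pics/m1.png

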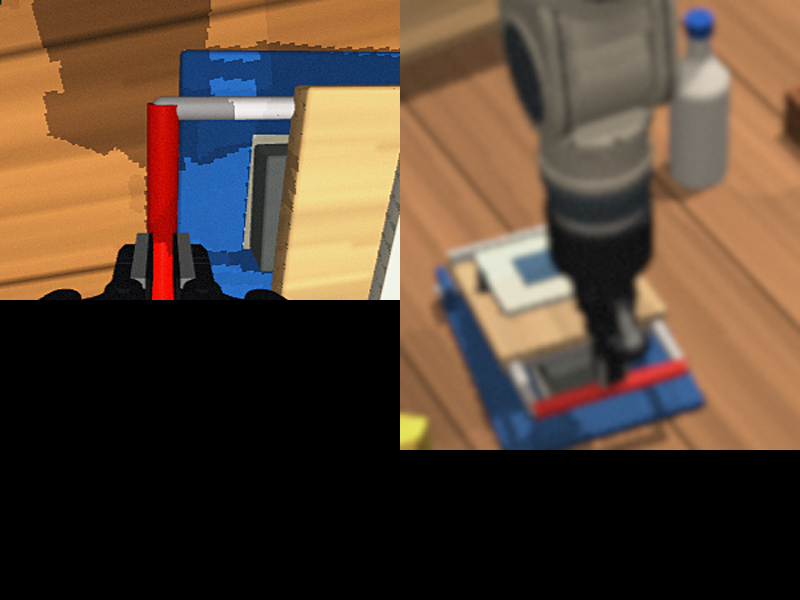

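The bar lies centred between the pads, at crop column ~163. I'll check the current reading.

```bash
python3 - <<'E'
from workcell import r
s=r.get_state(); print(s['t'],s['opening'],s['grip_force'],s['tcp_pos'])
E
```

```text
4.5 8.854745766353684 0.0 [531.40009559  30.13768273  52.12363428]
```

{"op": "drive_tool", "data": {
  "rows": [
    [0, 0, 0, 0, 0, 0, 1],
    [0, 0, 0, 0, 0, 0, 1],
    [0, 0, 0, 0, 0, 0, 1],
    [0, 0, 0, 0, 0, 0, 1],
    [0, 0, 0, 0, 0, 0, 1]
  ],
  "force": 30
}}

```text
t: 5.0
tcp_pos: [531.3, 30.2, 51.8]
orientation: [[-0.984, 0.177, -0.0], [0.177, 0.984, 0.0], [0.0, -0.0, -1.0]]
contact_force: [0.7, -0.2, 0.7]
opening: 0.1
grip_force: 0.0
```

```bash
python3 - <<'E'
from workcell import r
from h import *
c=r.camera('wrist'); s=r.get_state(); print(s['opening'],s['grip_force'])
cv2.imwrite('pics/m2.png',cv2.resize(c['img'][150:384,100:412],None,fx=2.5,fy=2.5)[:,:,::-1])
E
```

```text
-0.27039686593712603 0.0
```

View pics/m2.png

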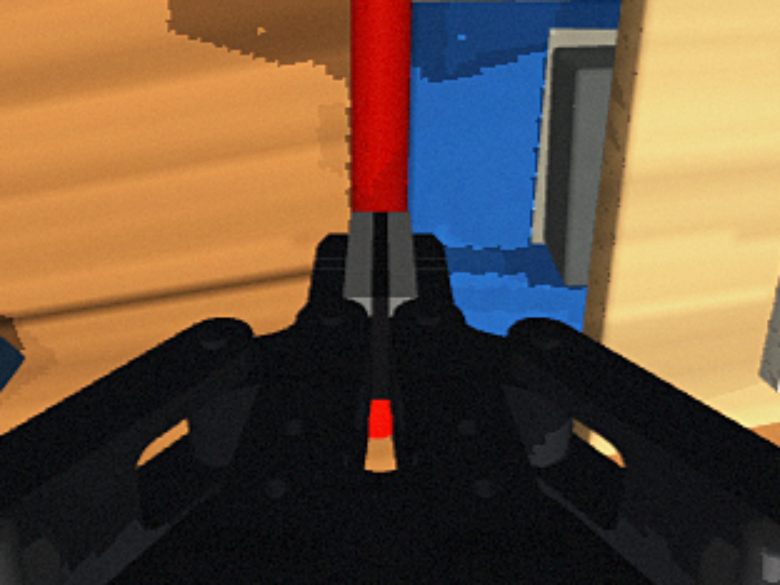

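```bash
python3 - <<'E'
from workcell import r
from h import *
out=[];s=r.get_state();T=s['tcp_pos'];print(T,s['qpos'],s['contact_force'])
for n,(x,y,w,h) in [('side',(195,100,80,100)),('scene',(255,115,80,100))]:
    c=r.camera(n); i=cv2.resize(c['img'][y:y+h,x:x+w],None,fx=5,fy=5,interpolation=cv2.INTER_CUBIC).copy()
    u=np.array([-.984,.177,0]); b=np.array([531.7,29.5,70.3])
    for P,col in [(T,(0,255,0)),(T+[0,0,18.7],(255,255,0)),(b+62*u,(0,255,255)),(b-62*u,(0,255,255)),(T+[0,0,100],(255,0,255))]:
        q=(proj(c,P)[0]+.5-[x,y])*5; cv2.circle(i,tuple(int(v) for v in q),4,col,-1)
    out.append(i)
cv2.imwrite('pics/m3.png',np.hstack(out)[:,:,::-1])
E
```

```text
[531.2942924   30.19770948  51.84355816] [-1.00965458e-01  3.15752832e-01 -2.91174949e-01  9.63961254e-01
 -1.46923444e-05  7.66116737e-02] [-0.5487845   0.47995589 -0.25039441]
```

View pics/m3.png

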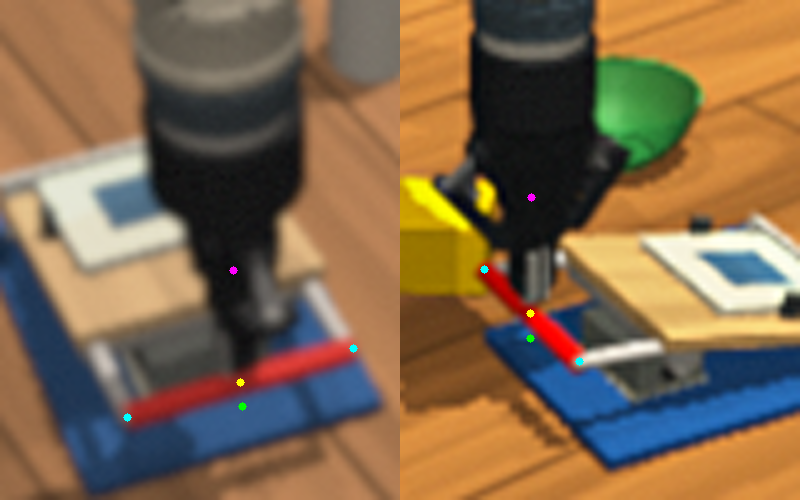

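The pictures show the true fingertips about 28 mm above the reported TCP: tip at (537,298) in the right half, against (530,338) predicted. The fingers therefore closed above the bar. I'll open, go down 28 mm (still clear of the base plate even if the report is right), and close.

{"op": "drive_tool", "data": {
  "rows": [
    [0, 0, 0, 0, 0, 0, 0.4],
    [0, 0, 0, 0, 0, 0, 0.4],
    [0, 0, 0, 0, 0, 0, 0.4],
    [0, 0, 0, 0, 0, 0.5, 0.4],
    [0, 0, 0, 0, 0, 1.1, 0.4]
  ]
}}

```text
t: 5.65
tcp_pos: [531.9, 30.2, 24.6]
orientation: [[-0.984, 0.177, 0.002], [0.177, 0.984, -0.0], [-0.002, 0.0, -1.0]]
contact_force: [0.6, 0.2, -0.3]
opening: 51.5
grip_force: 0.0
```

{"op": "drive_tool", "data": {
  "rows": [
    [0, 0, 0, 0, 0, 0, 0.4],
    [0, 0, 0, 0, 0, 0, 1],
    [0, 0, 0, 0, 0, 0, 1],
    [0, 0, 0, 0, 0, 0, 1],
    [0, 0, 0, 0, 0, 0, 1]
  ],
  "force": 30
}}

```text
t: 6.15
tcp_pos: [531.7, 29.8, 25.1]
orientation: [[-0.984, 0.177, 0.001], [0.177, 0.984, -0.001], [-0.001, -0.001, -1.0]]
contact_force: [-1.2, -3.1, 4.4]
opening: 12.5
grip_force: 29.3
```

Gripped (29 N). The reported TCP sits about 27 mm beyond the true tip, and I'll carry that offset. Now I swing the board along its arc.

{"op": "drive_tool", "data": {
  "rows": [
    [0, 0, 0, 0, 0.15, -0.53, 1],
    [0, 0, 0, 0, 0.43, -1.3, 1],
    [0, 0, 0, 0, 0.78, -2.04, 1],
    [0, 0, 0, 0, 1.21, -2.74, 1],
    [0, 0, 0, 0, 1.71, -3.39, 1]
  ]
}}

```text
t: 6.65
tcp_pos: [539.3, 69.9, 110.7]
orientation: [[-0.984, 0.179, 0.001], [0.179, 0.984, -0.005], [-0.002, -0.005, -1.0]]
contact_force: [0.1, -13.9, 4.5]
opening: 13.0
grip_force: 29.5
```

{"op": "drive_tool", "data": {
  "rows": [
    [0, 0, 0, 0, 0.5, -0.6, 1],
    [0, 0, 0, 0, 1.07, -1.14, 1],
    [0, 0, 0, 0, 1.74, -1.62, 1],
    [0, 0, 0, 0, 2.45, -2.03, 1],
    [0, 0, 0, 0, 3.2, -2.38, 1]
  ]
}}

```text
t: 7.15
tcp_pos: [554.5, 149.8, 171.3]
orientation: [[-0.984, 0.178, 0.005], [0.178, 0.984, -0.003], [-0.005, -0.002, -1.0]]
contact_force: [5.1, -3.8, -1.6]
opening: 12.8
grip_force: 29.8
```

{"op": "drive_tool", "data": {
  "rows": [
    [0, 0, 0, 0, 0.78, -0.26, 1],
    [0, 0, 0, 0, 1.58, -0.44, 1],
    [0, 0, 0, 0, 2, -0.5, 1],
    [0, 0, 0, 0, 2, -0.5, 1],
    [0, 0, 0, 0, 2, -0.5, 1]
  ]
}}

```text
t: 7.65
tcp_pos: [563.9, 200.7, 183.1]
orientation: [[-0.984, 0.176, 0.006], [0.176, 0.984, 0.001], [-0.006, 0.002, -1.0]]
contact_force: [5.1, -1.2, 8.4]
opening: 12.6
grip_force: 32.0
```

{"op": "drive_tool", "data": {
  "rows": [
    [0, 0, 0, 0, 0, 0, 0.4],
    [0, 0, 0, 0, 0, 0, 0.4],
    [0, 0, 0, 0, 0, -0.5, 0.4],
    [0, 0, 0, 0, 0, -1.5, 0.4],
    [0, 0, 0, 0, 0, -2.6, 0.4]
  ]
}}

```text
t: 8.15
tcp_pos: [561.3, 200.2, 247.1]
orientation: [[-0.984, 0.177, -0.002], [0.177, 0.984, -0.0], [0.001, -0.0, -1.0]]
contact_force: [0.5, -0.1, 0.5]
opening: 51.6
grip_force: 0.0
```

{"op": "drive_tool", "data": {
  "rows": [
    [0, 0, 0, 0, -0.5, -0.8, 0],
    [0, 0, 0, 0, -2, -0.8, 0],
    [0, 0, 0, 0, -3.6, -0.8, 0],
    [0, 0, 0, 0, -5, -0.8, 0],
    [0, 0, 0, 0, -5, -0.8, 0]
  ]
}}

```text
t: 8.65
tcp_pos: [539.1, 74.1, 267.3]
orientation: [[-0.984, 0.18, 0.001], [0.18, 0.984, -0.001], [-0.001, -0.001, -1.0]]
contact_force: [0.4, -0.5, 0.5]
opening: 85.6
grip_force: 0.0
```

```bash
python3 - <<'E'
from workcell import r
from h import *
import pickle
s=r.get_state(); cs={}
for n in ['wrist','side','scene']:
    c=r.camera(n); cs[n]=c
    for l in ['grey_block','board','red_block']:
        ms=r.masks_of(c,l); print(n,l,[(np.round(d['rect']).tolist(),round(d['conf'],2)) for d in ms]); c[l]=[(d['rect'],d['pixels'],d['conf']) for d in ms]
pickle.dump((s,cs),open('a.pkl','wb')); print(s['t'],s['tcp_pos'])
w=cs['wrist']['img']; sc=cs['scene']['img'][190:280,120:240]; sd=cs['side']['img'][110:190,180:290]
o=np.vstack([cv2.resize(sc,(384,288),interpolation=cv2.INTER_CUBIC),cv2.resize(sd,(384,280),interpolation=cv2.INTER_CUBIC)])
cv2.imwrite('pics/m4.png',np.hstack([cv2.copyMakeBorder(w[:,100:],0,568-384,0,0,0),o])[:,:,::-1])
E
```

```text
wrist grey_block [([258.0, 136.0, 36.0, 50.0], 0.63)]
wrist board [([345.0, 111.0, 86.0, 168.0], 0.93), ([255.0, 136.0, 40.0, 50.0], 0.46), ([228.0, 100.0, 205.0, 175.0], 0.28)]
wrist red_block [([0.0, 229.0, 19.0, 31.0], 0.82), ([0.0, 162.0, 54.0, 58.0], 0.68), ([183.0, 1.0, 94.0, 62.0], 0.67), ([112.0, 26.0, 49.0, 57.0], 0.64)]
side grey_block [([219.0, 154.0, 31.0, 25.0], 0.59)]
side board [([188.0, 83.0, 54.0, 65.0], 0.86), ([285.0, 208.0, 30.0, 41.0], 0.44)]
side red_block [([184.0, 224.0, 36.0, 36.0], 0.85), ([241.0, 329.0, 40.0, 53.0], 0.75), ([354.0, 282.0, 35.0, 22.0], 0.67), ([176.0, 283.0, 90.0, 28.0], 0.63), ([295.0, 261.0, 36.0, 38.0], 0.61), ([190.0, 84.0, 80.0, 117.0], 0.6), ([153.0, 184.0, 39.0, 41.0], 0.58)]
scene grey_block [([293.0, 176.0, 22.0, 18.0], 0.82)]
scene board [([319.0, 113.0, 38.0, 73.0], 0.65), ([272.0, 111.0, 80.0, 96.0], 0.48)]
scene red_block [([150.0, 245.0, 32.0, 34.0], 0.93), ([244.0, 148.0, 31.0, 29.0], 0.87), ([218.0, 171.0, 26.0, 20.0], 0.78), ([174.0, 219.0, 28.0, 22.0], 0.65)]
8.65 [539.09691462  74.09542293 267.26250555]
```

View pics/m4.png

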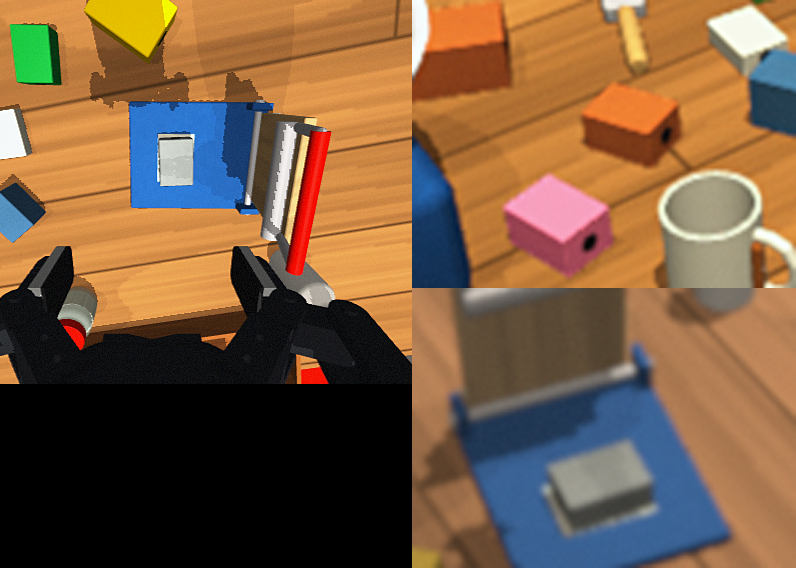

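The wrist view shows the grey block at (275,160) on its mark and the board upright. The small terracotta block, scene (188,228), is confirmed between the larger terracotta and the pink one.

```bash
python3 - <<'E'
from h import *
import pickle
s,cs=pickle.load(open('a.pkl','rb'))
def near(c,l,pt):
    for rc,p,cf in c[l]:
        if rc[0]<=pt[0]<=rc[0]+rc[2] and rc[1]<=pt[1]<=rc[1]+rc[3]: return p.astype(np.float32)
W,S,C=cs['wrist'],cs['side'],cs['scene']
g=[(W,near(W,'grey_block',(275,160))),(S,near(S,'grey_block',(234,165))),(C,near(C,'grey_block',(304,185)))]
for v in (g,g[:1],g[1:]):
    o=fitbox(v,(70,50,30),545,111,12); print('grey',o.x.round(3),round(o.fun,3))
rd=[(S,near(S,'red_block',(311,281))),(C,near(C,'red_block',(188,230)))]
o=fitbox(rd,(70,50,40),520,-293); print('red',o.x.round(3),round(o.fun,3))
for n,c in cs.items(): # blue base centroid fit
    rect={'wrist':(225,95,90,120),'side':(185,120,100,70),'scene':(265,140,95,75)}[n]
    m=colour(c,105,122,140,50,rect); m=cv2.morphologyEx(m.astype(np.uint8),cv2.MORPH_OPEN,np.ones((2,2),np.uint8)); ys,xs=np.nonzero(m)
    h=cv2.convexHull(np.c_[xs,ys].astype(np.float32)); print(n,cv2.approxPolyDP(h,4,True)[:,0].tolist())
    y=np.array([.177,.984,0]);x=np.array([.984,-.177,0]); st=np.array([545.,111,12]) # predicted corners at seat +y? 
E
```

```text
grey [ 5.48039e+02  1.08410e+02 -1.65000e-01] 0.104
grey [ 5.48161e+02  1.08524e+02 -1.36000e-01] 0.042
grey [547.294 109.563   2.963] 0.129
red [ 5.21136e+02 -2.92305e+02  4.91000e-01] 0.108
wrist [[315.0, 208.0], [232.0, 207.0], [231.0, 103.0], [315.0, 103.0]]
side [[270.0, 181.0], [243.0, 190.0], [211.0, 190.0], [196.0, 151.0], [247.0, 136.0]]
scene [[352.0, 192.0], [297.0, 208.0], [273.0, 182.0], [324.0, 162.0], [352.0, 183.0]]
```

```bash
python3 - <<'E'
from workcell import r
from h import *
import pickle
s,cs=pickle.load(open('a.pkl','rb'))
print('pink',ray(cs['scene'],(166,260),25),ray(cs['side'],(371,290),40),'bigterr',ray(cs['side'],(260,357),35))
plan(r.get_state(),[521,-292,150],.495+np.pi/2)
E
```

```text
pink [ 608.24119257 -406.27630775   25.        ] [ 610.00589892 -385.72980209   40.        ] bigterr [ 326.72901303 -379.660766     35.        ]
turn [  0.   -0.  -38.5] shift [ -1.86 -14.68   4.64]
```

{"op": "drive_tool", "data": {
  "rows": [
    [0, 0, 0, -0.2, -1.9, 0.3, 0],
    [0, 0, 0, -0.4, -3.8, 0.6, 0],
    [0, 0, 0, -0.6, -5.7, 1.2, 0],
    [0, 0, 0, -0.8, -7.6, 1.8, 0],
    [0, 0, 0, -1, -9.5, 2.5, 0]
  ]
}}

```text
t: 9.75
tcp_pos: [522.2, -161.8, 203.8]
orientation: [[-0.984, 0.176, 0.001], [0.176, 0.984, -0.0], [-0.001, -0.0, -1.0]]
contact_force: [0.6, -0.1, 0.5]
opening: 85.7
grip_force: 0.0
```

{"op": "drive_tool", "data": {
  "rows": [
    [0, 0, -8, -0.2, -1.5, 0.5, 0],
    [0, 0, -16, -0.4, -3, 1, 0],
    [0, 0, -24, -0.6, -4.2, 1.6, 0],
    [0, 0, -32, -0.8, -5.2, 2.1, 0],
    [0, 0, -38.5, -0.86, -5.18, 2.14, 0]
  ]
}}

```text
t: 10.25
tcp_pos: [519.9, -294.0, 148.1]
orientation: [[-0.879, -0.477, -0.002], [-0.477, 0.879, 0.001], [0.002, 0.002, -1.0]]
contact_force: [0.0, 0.3, 0.1]
opening: 85.0
grip_force: 0.0
```

```bash
python3 - <<'E'
from workcell import r
from h import *
s=r.get_state(); c=r.camera('wrist'); print(s['t'],s['tcp_pos'])
p=proj(c,[521,-292,20])[0]; print('pred',p)
for d in r.masks_of(c,'red_block'):
    a=d['rect']; print(np.round(a),round(d['conf'],2))
    if a[0]<=p[0]<=a[0]+a[2] and a[1]<=p[1]<=a[1]+a[3]:
        o=fitbox([(c,d['pixels'].astype(np.float32))],(70,50,40),521,-292); print('red',o.x.round(3),round(o.fun,3)); break
m=colour(c,5,14,170,60,(p[0]-70,p[1]-70,140,140))
x=o.x; plan(s,[x[0],x[1],0],x[2]+np.pi/2)
cv2.imwrite('pics/w5.png',c['img'][:,:,::-1])
E
```

```text
10.25 [ 519.86641379 -293.96640313  148.10669027]
pred [253.24716756 180.00295536]
[252.   0.  59.  33.] 0.97
[105. 156.  59.  76.] 0.9
[227. 147.  48.  72.] 0.61
red [ 5.20976e+02 -2.95431e+02  4.80000e-01] 0.067
turn [ 0.1 -0.1  1. ] shift [-0.02 -0.09  5.92]
```

View pics/w5.png

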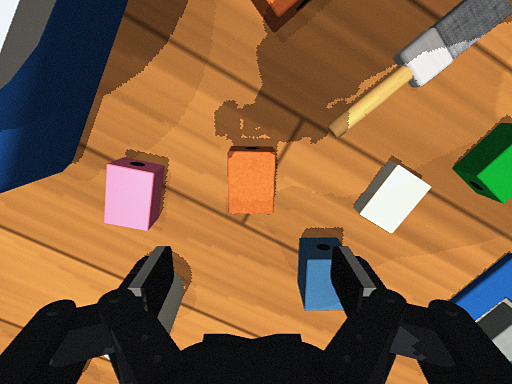

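Red block at (252,180) in the wrist view, centred between the fingers, with a clear path down.

{"op": "drive_tool", "data": {
  "rows": [
    [0, 0, 0, 0, -0.05, 1.6, 0.1],
    [0, 0, 0, 0, -0.05, 3.2, 0.1],
    [0, 0, 0, 0, -0.05, 4.6, 0.1],
    [0, 0, 0, 0, -0.05, 5.6, 0.1],
    [0, 0, 0, 0, -0.05, 6, 0.1]
  ]
}}

```text
t: 10.85
tcp_pos: [520.5, -291.0, -1.5]
orientation: [[-0.881, -0.473, -0.002], [-0.473, 0.881, 0.002], [0.001, 0.003, -1.0]]
contact_force: [0.8, 0.0, 0.4]
opening: 76.7
grip_force: 0.0
```

{"op": "drive_tool", "data": {
  "rows": [
    [0, 0, 0, 0, 0, 0.3, 0.1],
    [0, 0, 0, 0, 0, 0.6, 0.1],
    [0, 0, 0, 0, 0, 0.65, 0.2],
    [0, 0, 0, 0, 0, 0.65, 0.2],
    [0, 0, 0, 0, 0, 0.65, 0.2]
  ]
}}

```text
t: 11.35
tcp_pos: [521.7, -292.7, -15.0]
orientation: [[-0.88, -0.474, 0.001], [-0.474, 0.88, -0.001], [-0.0, -0.001, -1.0]]
contact_force: [0.6, 0.0, 0.9]
opening: 68.1
grip_force: 0.0
```

{"op": "drive_tool", "data": {
  "rows": [
    [0, 0, 0, 0, 0, 0, 0.8],
    [0, 0, 0, 0, 0, 0, 0.8],
    [0, 0, 0, 0, 0, 0, 0.8],
    [0, 0, 0, 0, 0, 0, 0.8],
    [0, 0, 0, 0, 0, 0, 0.8]
  ],
  "force": 40
}}

```text
t: 11.85
tcp_pos: [521.8, -292.8, -15.0]
orientation: [[-0.88, -0.474, 0.001], [-0.474, 0.88, -0.001], [-0.001, -0.001, -1.0]]
contact_force: [0.0, 0.5, 6.4]
opening: 49.0
grip_force: 42.9
```

```bash
python3 - <<'E'
from workcell import r
from h import *
s=r.get_state(); print(s['tcp_pos'],s['opening'],s['grip_force'])
s0=dict(s)
plan(s,[548,108.6,s['tcp_pos'][2]+85],-.14+np.pi/2)
E
```

```text
[ 521.82608307 -292.78261329  -14.95982651] 49.01255054516908 42.854159474372864
turn [-0.1  0.1 36.3] shift [-8.54 13.63 -3.41]
```

{"op": "drive_tool", "data": {
  "rows": [
    [0, 0, 0, 0, 0, 0, 0.2],
    [0, 0, 0, 0, 0, 0, 0.2],
    [0, 0, 0, 0, 0, -0.4, 0.2],
    [0, 0, 0, 0, 0, -0.4, 0.8],
    [0, 0, 0, 0, 0, -0.4, 0.8]
  ]
}}

```text
t: 12.35
tcp_pos: [521.9, -292.8, -4.6]
orientation: [[-0.88, -0.474, 0.001], [-0.474, 0.88, -0.001], [-0.001, -0.002, -1.0]]
contact_force: [-1.0, 0.9, 8.9]
opening: 49.2
grip_force: 40.4
```

{"op": "drive_tool", "data": {
  "rows": [
    [0, 0, 0, 0, 0, 0, 0.8],
    [0, 0, 0, 0, 0, 0, 0.8],
    [0, 0, 0, 0, 0, 0, 0.8],
    [0, 0, 0, 0, 0, 0, 0.8],
    [0, 0, 0, 0, 0, 0, 0.8]
  ],
  "force": 40
}}

```text
t: 12.85
tcp_pos: [521.9, -292.8, -4.6]
orientation: [[-0.88, -0.474, 0.001], [-0.474, 0.88, -0.001], [-0.001, -0.002, -1.0]]
contact_force: [-1.6, 1.1, 9.7]
opening: 48.7
grip_force: 40.5
```

{"op": "drive_tool", "data": {
  "rows": [
    [0, 0, 0, 0, 0, -0.5, 0.8],
    [0, 0, 0, 0, 0, -1.5, 0.8],
    [0, 0, 0, 0, 0, -2.8, 0.8],
    [0, 0, 0, 0, 0, -4, 0.8],
    [0, 0, 0, 0, 0, -4.4, 0.8]
  ]
}}

```text
t: 13.35
tcp_pos: [522.3, -293.1, 107.6]
orientation: [[-0.88, -0.475, 0.003], [-0.475, 0.88, -0.003], [-0.002, -0.004, -1.0]]
contact_force: [0.2, -0.3, -2.8]
opening: 48.7
grip_force: 43.5
```

{"op": "drive_tool", "data": {
  "rows": [
    [0, 0, 0, -0.5, 0.8, 0, 0.8],
    [0, 0, 0, -1.5, 2.4, 0, 0.8],
    [0, 0, 0, -2.5, 4, 0, 0.8],
    [0, 0, 0, -3.5, 5.6, 0, 0.8],
    [0, 0, 0, -4.5, 7.2, 0, 0.8]
  ]
}}

```text
t: 13.85
tcp_pos: [534.2, -78.8, 103.4]
orientation: [[-0.88, -0.474, -0.001], [-0.474, 0.88, 0.0], [0.001, 0.001, -1.0]]
contact_force: [0.6, 0.3, -2.3]
opening: 49.3
grip_force: 43.5
```

{"op": "drive_tool", "data": {
  "rows": [
    [0, 0, 7.3, -0.9, 1.4, 0, 0.8],
    [0, 0, 14.6, -1.8, 2.8, 0, 0.8],
    [0, 0, 21.9, -2.7, 4.2, 0, 0.8],
    [0, 0, 29.2, -3.5, 5.6, 0, 0.8],
    [0, 0, 36.3, -4, 6.4, 0, 0.8]
  ]
}}

```text
t: 14.35
tcp_pos: [546.2, 110.5, 103.4]
orientation: [[-0.99, 0.142, -0.002], [0.142, 0.99, 0.0], [0.002, 0.0, -1.0]]
contact_force: [0.5, -1.1, -2.1]
opening: 48.2
grip_force: 43.5
```

```bash
python3 - <<'E'
from workcell import r
from h import *
c=r.camera('wrist');s=r.get_state(); print(s['t'],s['tcp_pos'],s['opening'],s['grip_force'])
P=np.array(s['tcp_pos'])
def near(l,p):
    for d in r.masks_of(c,l):
        a=d['rect']
        print(l,np.round(a),round(d['conf'],2))
        if a[0]<=p[0]<=a[0]+a[2] and a[1]<=p[1]<=a[1]+a[3]: return d['pixels'].astype(np.float32)
m=near('red_block',proj(c,P+[0,0,22])[0])
if m is not None:
    o=fitbox([(c,m)],(70,50,40),P[0],P[1],P[2]+4.6); print('red held',o.x,o.fun)
plan(s,[548,108.6,P[2]],-.14+np.pi/2)
cv2.imwrite('pics/w6.png',c['img'][:,:,::-1])
E
```

```text
14.4 [546.30278152 112.56328817 103.35098642] 49.03473719782052 43.476335406303406
red_block [165.   0.  64.  35.] 0.98
red_block [204. 177.  96. 136.] 0.84
red held [545.0940717  110.00886476   2.97804635] 0.05316811800003052
turn [ 0.1 -0.1 -0.6] shift [-0.09 -0.15 -0.  ]
```

{"op": "drive_tool", "data": {
  "rows": [
    [0, 0, 0, -0.08, -0.1, 0.3, 0.8],
    [0, 0, 0, -0.08, -0.1, 1, 0.8],
    [0, 0, 0, -0.08, -0.1, 1.7, 0.8],
    [0, 0, 0, -0.08, -0.1, 2.2, 0.8],
    [0, 0, 0, -0.08, -0.1, 2.35, 0.8]
  ]
}}

```text
t: 14.95
tcp_pos: [547.8, 103.8, 43.6]
orientation: [[-0.99, 0.139, -0.003], [0.139, 0.99, -0.0], [0.003, -0.001, -1.0]]
contact_force: [0.4, -0.5, -2.7]
opening: 48.7
grip_force: 43.4
```

{"op": "drive_tool", "data": {
  "rows": [
    [0, 0, 0, 0, 0, 0.04, 0.8],
    [0, 0, 0, 0, 0, 0.08, 0.8],
    [0, 0, 0, 0, 0, 0.12, 0.8],
    [0, 0, 0, 0, 0, 0.16, 0.8],
    [0, 0, 0, 0, 0, 0.16, 0.8]
  ]
}}

```text
t: 15.45
tcp_pos: [548.8, 105.0, 41.7]
orientation: [[-0.99, 0.139, 0.0], [0.139, 0.99, -0.0], [-0.0, 0.0, -1.0]]
contact_force: [-0.5, 0.0, -2.1]
opening: 48.8
grip_force: 43.4
```

{"op": "drive_tool", "data": {
  "rows": [
    [0, 0, 0, 0, 0.1, 0, 0.8],
    [0, 0, 0, 0, 0.2, 0, 0.8],
    [0, 0, 0, 0, 0.2, 0.05, 0.8],
    [0, 0, 0, 0, 0.2, 0.1, 0.8],
    [0, 0, 0, 0, 0.2, 0.1, 0.8]
  ]
}}

```text
t: 15.95
tcp_pos: [549.3, 109.9, 38.7]
orientation: [[-0.99, 0.139, -0.0], [0.139, 0.99, -0.0], [0.0, -0.0, -1.0]]
contact_force: [0.2, 0.2, -3.3]
opening: 48.8
grip_force: 43.5
```

{"op": "drive_tool", "data": {
  "rows": [
    [0, 0, 0, 0, 0, 0.03, 0.8],
    [0, 0, 0, 0, 0, 0.06, 0.8],
    [0, 0, 0, 0, 0, 0.06, 0.8],
    [0, 0, 0, 0, 0, 0.06, 0.8],
    [0, 0, 0, 0, 0, 0.06, 0.8]
  ]
}}

```text
t: 16.45
tcp_pos: [549.4, 109.9, 37.5]
orientation: [[-0.99, 0.139, 0.0], [0.139, 0.99, -0.0], [-0.0, -0.0, -1.0]]
contact_force: [0.5, -0.2, -2.2]
opening: 48.6
grip_force: 43.5
```

Not touching yet. I'll step down 1 mm at a time and check the side view numerically.

{"op": "drive_tool", "data": {
  "rows": [
    [0, 0, 0, 0, 0, 0.04, 0.8],
    [0, 0, 0, 0, 0, 0.08, 0.8],
    [0, 0, 0, 0, 0, 0.08, 0.8],
    [0, 0, 0, 0, 0, 0.08, 0.8],
    [0, 0, 0, 0, 0, 0.08, 0.8]
  ]
}}

```text
t: 16.95
tcp_pos: [549.6, 109.9, 37.4]
orientation: [[-0.99, 0.139, 0.002], [0.139, 0.99, -0.0], [-0.002, 0.0, -1.0]]
contact_force: [-7.0, -1.0, 16.8]
opening: 49.0
grip_force: 45.6
```

{"op": "drive_tool", "data": {
  "rows": [
    [0, 0, 0, 0, 0, 0.04, 0.8],
    [0, 0, 0, 0, 0, 0.06, 0.8],
    [0, 0, 0, 0, 0, 0.06, 0.8],
    [0, 0, 0, 0, 0, 0.06, 0.8],
    [0, 0, 0, 0, 0, 0.06, 0.8]
  ]
}}

```text
t: 17.45
tcp_pos: [549.6, 109.9, 37.3]
orientation: [[-0.99, 0.139, 0.003], [0.139, 0.99, -0.0], [-0.003, 0.0, -1.0]]
contact_force: [-11.9, -0.4, 31.3]
opening: 48.9
grip_force: 47.1
```

{"op": "drive_tool", "data": {
  "rows": [
    [0, 0, 0, 0, 0, -0.06, 0.8],
    [0, 0, 0, 0, 0, -0.1, 0.8],
    [0, 0, 0, 0, 0, -0.1, 0.8],
    [0, 0, 0, 0, 0, -0.1, 0.8],
    [0, 0, 0, 0, 0, -0.1, 0.8]
  ]
}}

```text
t: 17.95
tcp_pos: [549.5, 109.9, 37.4]
orientation: [[-0.99, 0.139, 0.001], [0.139, 0.99, -0.0], [-0.001, -0.0, -1.0]]
contact_force: [-5.4, -0.0, 11.2]
opening: 48.9
grip_force: 45.0
```

{"op": "drive_tool", "data": {
  "rows": [
    [0, 0, 0, 0, 0, 0, 0.25],
    [0, 0, 0, 0, 0, 0, 0.25],
    [0, 0, 0, 0, 0, 0, 0.25],
    [0, 0, 0, 0, 0, -0.4, 0.25],
    [0, 0, 0, 0, 0, -1.2, 0.25]
  ]
}}

```text
t: 18.45
tcp_pos: [548.5, 109.8, 66.0]
orientation: [[-0.99, 0.139, -0.003], [0.139, 0.99, -0.0], [0.003, -0.001, -1.0]]
contact_force: [0.2, 0.4, -0.6]
opening: 63.8
grip_force: 0.0
```

{"op": "drive_tool", "data": {
  "rows": [
    [0, 0, 0, 0, 0, -1.5, 0.2],
    [0, 0, 0, 0, 0, -3, 0.2],
    [0, 0, 0, 0, 0, -4.5, 0.2],
    [0, 0, 0, 0, -1, -6, 0.2],
    [0, 0, 0, 0, -1.5, -7.5, 0.2]
  ]
}}

```text
t: 18.95
tcp_pos: [543.7, 72.0, 256.3]
orientation: [[-0.99, 0.138, 0.001], [0.138, 0.99, -0.0], [-0.001, -0.0, -1.0]]
contact_force: [0.5, 0.5, 0.3]
opening: 68.5
grip_force: 0.0
```

```bash
python3 - <<'E'
from workcell import r
from h import *
cs={n:r.camera(n) for n in ['wrist','side','scene']}; s=r.get_state(); print(s['t'],s['tcp_pos'],s['contact_force'])
v={'red_block':[],'grey_block':[]}
for n,c in cs.items():
    for l,P in (('red_block',[548,109,72]),('grey_block',[548,109,27])):
        p=proj(c,P)[0]
        for d in r.masks_of(c,l):
            a=d['rect']
            if a[0]-2<=p[0]<=a[0]+a[2]+2 and a[1]-2<=p[1]<=a[1]+a[3]+2:
                print(n,l,np.round(a),round(d['conf'],2)); v[l].append((c,d['pixels'].astype(np.float32))); break
for vv in v['red_block']: o=fitbox([vv],(70,50,40),548,109,42); print('red',o.x.round(3),round(o.fun,3))
o=fitbox(v['red_block'],(70,50,40),548,109,42); print('red all',o.x.round(3),round(o.fun,3))
w=cs['wrist']['img']; sc=cs['scene']['img'][95:215,255:375]; sd=cs['side']['img'][75:195,180:300]
o=np.vstack([cv2.resize(sc,(290,290),interpolation=cv2.INTER_CUBIC),cv2.resize(sd,(290,290),interpolation=cv2.INTER_CUBIC)])
cv2.imwrite('pics/m7.png',np.hstack([cv2.copyMakeBorder(w,0,580-384,0,0,0)[:,:505],o])[:,:,::-1])
E
```

```text
19.1 [545.13794566  72.10617468 257.04865544] [-0.19507783 -0.28333248 -0.81266824]
wrist red_block [260. 139.  39.  59.] 0.68
side red_block [217. 141.  35.  27.] 0.89
side grey_block [222. 166.  29.  11.] 0.65
scene red_block [292. 165.  25.  21.] 0.95
red [547.654 108.886   2.978] 0.035
red [547.323 113.165   2.961] 0.081
red [ 5.51313e+02  1.08106e+02 -2.11000e-01] 0.066
red all [ 5.47620e+02  1.09609e+02 -1.81000e-01] 0.082
```

View pics/m7.png

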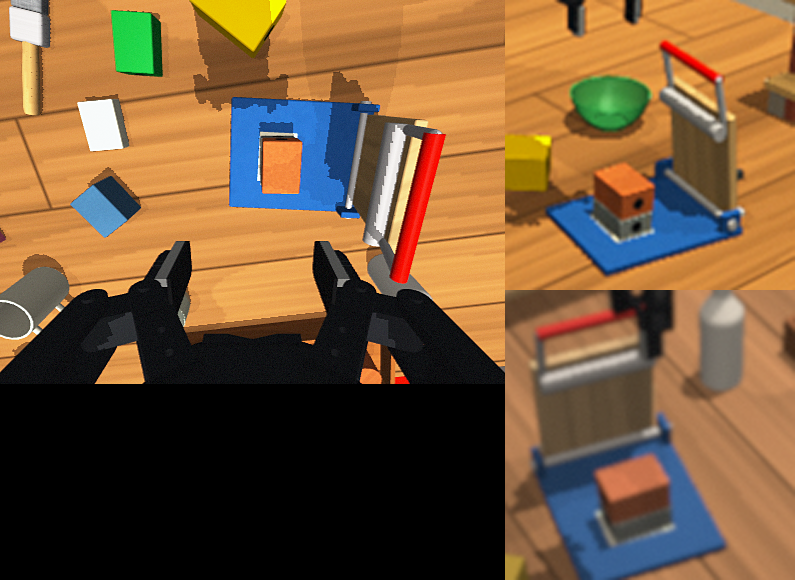

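Red sits squarely on grey: 547.7,108.9 against 548.1,108.5 by the same camera, and the side and scene views show a flush stack. Now back to the bar.

```bash
python3 - <<'E'
from workcell import r
from h import *
s=r.get_state(); print(s['t'],s['tcp_pos']); plan(s,[562.5,200.5,258],1.393)
c=r.camera('wrist'); m=colour(c,172,6,150,90,(380,110,80,180)); ys,xs=np.nonzero(m); v=np.polyfit(ys,xs,1)
P=np.array([ray(c,(np.polyval(v,y),y),226.5) for y in (ys.min(),ys.max()+1)]); print(P.round(1).tolist(),P.mean(0),np.arctan2(*(P[1]-P[0])[1::-1]))
E
```

```text
19.4 [543.79419945  73.0998329  252.92916157]
turn [-0.  -0.1  2.2] shift [-0.04  5.15 -0.2 ]
[[502.8, 211.7, 226.5], [630.5, 187.8, 226.5]] [566.66308217 199.74715911 226.5       ] -0.18456869822967412
```

{"op": "drive_tool", "data": {
  "rows": [
    [0, 0, 0.6, 0, 1.5, -0.2, 0.4],
    [0, 0, 1.2, 0, 3, -0.2, 0.4],
    [0, 0, 1.8, 0, 4.4, -0.2, 0.4],
    [0, 0, 2.2, 0, 5.15, -0.2, 0.4],
    [0, 0, 2.2, 0, 5.15, -0.2, 0.4]
  ]
}}

```text
t: 19.95
tcp_pos: [561.8, 202.7, 257.9]
orientation: [[-0.985, 0.174, -0.002], [0.174, 0.985, 0.0], [0.002, -0.0, -1.0]]
contact_force: [-0.9, 0.5, -0.2]
opening: 50.9
grip_force: 0.0
```

{"op": "drive_tool", "data": {
  "rows": [
    [0, 0, 0, 0, 0, 0.5, 0.4],
    [0, 0, 0, 0, 0, 1.2, 0.4],
    [0, 0, 0, 0, 0, 2, 0.4],
    [0, 0, 0, 0, 0, 2.6, 0.4],
    [0, 0, 0, 0, 0, 2.8, 0.4]
  ]
}}

```text
t: 20.45
tcp_pos: [561.2, 199.4, 187.2]
orientation: [[-0.984, 0.177, -0.003], [0.177, 0.984, -0.001], [0.003, -0.001, -1.0]]
contact_force: [0.3, 0.1, 0.6]
opening: 51.3
grip_force: 0.0
```

{"op": "drive_tool", "data": {
  "rows": [
    [0, 0, 0, 0, 0, 0, 0.4],
    [0, 0, 0, 0, 0, 0, 0.4],
    [0, 0, 0, 0, 0, 0, 0.4],
    [0, 0, 0, 0, 0, 0, 0.4],
    [0, 0, 0, 0, 0, 0, 0.4]
  ]
}}

```text
t: 20.95
tcp_pos: [562.2, 200.3, 189.4]
orientation: [[-0.984, 0.177, 0.001], [0.177, 0.984, 0.0], [-0.001, 0.0, -1.0]]
contact_force: [0.0, -0.4, 0.3]
opening: 51.2
grip_force: 0.0
```

{"op": "drive_tool", "data": {
  "rows": [
    [0, 0, 0, 0, 0, 0.12, 0.4],
    [0, 0, 0, 0, 0, 0.24, 0.4],
    [0, 0, 0, 0, 0, 0.24, 1],
    [0, 0, 0, 0, 0, 0.24, 1],
    [0, 0, 0, 0, 0, 0.24, 1]
  ],
  "force": 30
}}

```text
t: 21.45
tcp_pos: [562.1, 200.3, 183.0]
orientation: [[-0.984, 0.177, -0.0], [0.177, 0.984, -0.0], [0.0, -0.0, -1.0]]
contact_force: [-0.2, 0.5, -0.7]
opening: 13.2
grip_force: 29.2
```

{"op": "drive_tool", "data": {
  "rows": [
    [0, 0, 0, 0, 0, 0, 1],
    [0, 0, 0, 0, 0, 0, 1],
    [0, 0, 0, 0, 0, 0, 1],
    [0, 0, 0, 0, 0, 0, 1],
    [0, 0, 0, 0, 0, 0, 1]
  ],
  "force": 30
}}

```text
t: 21.95
tcp_pos: [562.1, 200.3, 183.0]
orientation: [[-0.984, 0.177, -0.0], [0.177, 0.984, 0.0], [0.0, 0.0, -1.0]]
contact_force: [-1.2, -0.1, 0.2]
opening: 12.8
grip_force: 29.3
```

{"op": "drive_tool", "data": {
  "rows": [
    [0, 0, 0, 0, -0.61, 0.1, 1],
    [0, 0, 0, 0, -1.2, 0.24, 1],
    [0, 0, 0, 0, -1.79, 0.43, 1],
    [0, 0, 0, 0, -2.36, 0.66, 1],
    [0, 0, 0, 0, -2.91, 0.93, 1]
  ]
}}

```text
t: 22.45
tcp_pos: [548.6, 127.3, 159.0]
orientation: [[-0.984, 0.177, -0.001], [0.177, 0.984, 0.0], [0.001, -0.0, -1.0]]
contact_force: [-2.0, 4.4, -3.3]
opening: 12.5
grip_force: 29.6
```

{"op": "drive_tool", "data": {
  "rows": [
    [0, 0, 0, 0, -0.53, 0.31, 1],
    [0, 0, 0, 0, -1.03, 0.66, 1],
    [0, 0, 0, 0, -1.51, 1.05, 1],
    [0, 0, 0, 0, -1.81, 1.33, 1],
    [0, 0, 0, 0, -2.1, 1.62, 1]
  ]
}}

```text
t: 22.95
tcp_pos: [539.3, 76.3, 118.3]
orientation: [[-0.984, 0.177, -0.001], [0.177, 0.984, 0.0], [0.001, -0.0, -1.0]]
contact_force: [-4.4, 4.7, -0.7]
opening: 13.0
grip_force: 29.5
```

{"op": "drive_tool", "data": {
  "rows": [
    [0, 0, 0, 0, -0.27, 0.3, 1],
    [0, 0, 0, 0, -0.48, 0.56, 1],
    [0, 0, 0, 0, -0.62, 0.76, 1],
    [0, 0, 0, 0, -0.72, 0.89, 1],
    [0, 0, 0, 0, -0.77, 0.96, 1]
  ]
}}

```text
t: 23.45
tcp_pos: [536.0, 57.8, 94.5]
orientation: [[-0.984, 0.177, -0.001], [0.177, 0.984, 0.0], [0.001, -0.0, -1.0]]
contact_force: [-5.8, 3.3, -1.2]
opening: 12.6
grip_force: 29.4
```

{"op": "drive_tool", "data": {
  "rows": [
    [0, 0, 0, 0, -0.02, 0.03, 1],
    [0, 0, 0, 0, -0.04, 0.06, 1],
    [0, 0, 0, 0, -0.06, 0.1, 1],
    [0, 0, 0, 0, -0.08, 0.13, 1],
    [0, 0, 0, 0, -0.08, 0.13, 1]
  ]
}}

```text
t: 23.95
tcp_pos: [535.8, 56.2, 91.8]
orientation: [[-0.984, 0.176, -0.001], [0.176, 0.984, 0.0], [0.001, 0.0, -1.0]]
contact_force: [-4.9, 2.3, 1.4]
opening: 12.6
grip_force: 29.8
```

{"op": "drive_tool", "data": {
  "rows": [
    [0, 0, 0, 0, -0.01, 0.02, 1],
    [0, 0, 0, 0, -0.02, 0.04, 1],
    [0, 0, 0, 0, -0.03, 0.06, 1],
    [0, 0, 0, 0, -0.04, 0.08, 1],
    [0, 0, 0, 0, -0.04, 0.08, 1]
  ]
}}

```text
t: 24.45
tcp_pos: [536.0, 56.1, 91.5]
orientation: [[-0.984, 0.176, 0.002], [0.176, 0.984, 0.002], [-0.001, 0.002, -1.0]]
contact_force: [-10.2, 7.2, 18.1]
opening: 12.7
grip_force: 31.4
```

{"op": "drive_tool", "data": {
  "rows": [
    [0, 0, 0, 0, -0.01, 0.02, 1],
    [0, 0, 0, 0, -0.02, 0.04, 1],
    [0, 0, 0, 0, -0.02, 0.04, 1],
    [0, 0, 0, 0, -0.02, 0.04, 1],
    [0, 0, 0, 0, -0.02, 0.04, 1]
  ]
}}

```text
t: 24.95
tcp_pos: [536.0, 56.0, 91.4]
orientation: [[-0.985, 0.175, 0.003], [0.175, 0.985, 0.002], [-0.002, 0.003, -1.0]]
contact_force: [-13.3, 9.9, 26.7]
opening: 12.5
grip_force: 32.2
```

The roller rests on the stack. I'll relieve the push, let go, and rise.

{"op": "drive_tool", "data": {
  "rows": [
    [0, 0, 0, 0, 0.02, -0.04, 1],
    [0, 0, 0, 0, 0.04, -0.08, 1],
    [0, 0, 0, 0, 0.04, -0.08, 1],
    [0, 0, 0, 0, 0.04, -0.08, 0.65],
    [0, 0, 0, 0, 0.04, -0.08, 0.65]
  ]
}}

```text
t: 25.45
tcp_pos: [537.0, 55.2, 91.1]
orientation: [[-0.984, 0.177, 0.002], [0.177, 0.984, -0.001], [-0.002, -0.001, -1.0]]
contact_force: [-0.4, 0.8, -0.2]
opening: 30.2
grip_force: 0.0
```

{"op": "drive_tool", "data": {
  "rows": [
    [0, 0, 0, 0, 0, 0, 0.65],
    [0, 0, 0, 0, 0, 0, 0.65],
    [0, 0, 0, 0, 0, -0.5, 0.65],
    [0, 0, 0, 0, 0, -1.5, 0.65],
    [0, 0, 0, 0, 0, -2.5, 0.65]
  ]
}}

```text
t: 25.95
tcp_pos: [536.0, 55.4, 153.9]
orientation: [[-0.984, 0.177, -0.001], [0.177, 0.984, -0.0], [0.001, -0.0, -1.0]]
contact_force: [0.9, 0.1, 0.1]
opening: 29.8
grip_force: 0.0
```

{"op": "drive_tool", "data": {
  "rows": [
    [0, 0, 0, 0, -1, -1, 0.65],
    [0, 0, 0, 0, -2, -2, 0.65],
    [0, 0, 0, 0, -3, -3, 0.65],
    [0, 0, 0, 0, -3, -4, 0.65],
    [0, 0, 0, 0, -3, -4, 0.65]
  ]
}}

```text
t: 26.45
tcp_pos: [524.1, -19.4, 256.6]
orientation: [[-0.984, 0.178, 0.005], [0.178, 0.984, -0.001], [-0.005, -0.0, -1.0]]
contact_force: [-0.1, 0.0, 0.4]
opening: 29.6
grip_force: 0.0
```

```bash
python3 - <<'E'
from workcell import r
from h import *
cs={n:r.camera(n) for n in ['wrist','side','scene']}; s=r.get_state(); print(s['t'],s['tcp_pos'],s['contact_force'])
for n,c in cs.items():
    for l,P,d0,z in (('red_block',[548,109,72],(70,50,40),42),('grey_block',[548,109,27],(70,50,30),12)):
        p=proj(c,P)[0]
        for d in r.masks_of(c,l):
            a=d['rect']
            if a[0]-2<=p[0]<=a[0]+a[2]+2 and a[1]-2<=p[1]<=a[1]+a[3]+2:
                print(n,l,np.round(a),round(d['conf'],2)); break
c=cs['side']; u=np.array([.984,-.177,0]);y=np.array([.177,.984,0]); H=np.array([531.6,29.5,23])+199.5*y
for q in (.545,.569,.593):
    b=H-205*np.cos(q)*y+[0,0,205*np.sin(q)]; print(q,[(n,proj(cs[n],[b+60*u,b-60*u]).round(1).tolist()) for n in('side','scene')])
for n,rect in (('side',(190,100,95,85)),('scene',(260,130,60,60))):
    m=colour(cs[n],172,4,170,90,rect); ys,xs=np.nonzero(m); print(n,xs.min(),xs.max(),ys[xs<xs.min()+3].mean(),ys[xs>xs.max()-3].mean())
w=cs['wrist']['img']; sc=cs['scene']['img'][115:215,255:355]; sd=cs['side']['img'][95:195,180:280]
o=np.hstack([cv2.resize(i,(395,395),interpolation=cv2.INTER_CUBIC) for i in (sc,sd)])
cv2.imwrite('pics/m8.png',o[:,:,::-1])
E
```

```text
26.6 [522.76779172 -18.19965857 252.7001834 ] [-0.03364509 -0.09925843 -0.15539956]
wrist red_block [325. 140.  29.  57.] 0.74
wrist grey_block [312. 108. 143. 123.] 0.24
side red_block [219. 152.  28.  18.] 0.75
side grey_block [220. 165.  30.  10.] 0.73
scene red_block [293. 167.  23.  20.] 0.82
scene grey_block [294. 180.  24.  16.] 0.76
0.545 [('side', [[260.8, 147.2], [215.7, 160.4]]), ('scene', [[297.7, 167.6], [278.3, 150.7]])]
0.569 [('side', [[260.4, 145.3], [215.2, 158.5]]), ('scene', [[298.5, 166.2], [279.0, 149.3]])]
0.593 [('side', [[259.9, 143.5], [214.8, 156.6]]), ('scene', [[299.3, 164.7], [279.8, 148.0]])]
side 216 261 157.8125 145.75
scene 278 299 149.9 164.6
```

View pics/m8.png

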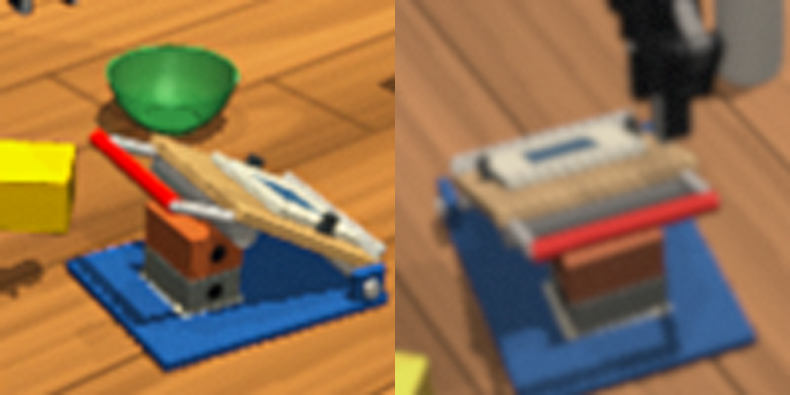

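The board rests on the flush stack and the bar pixels match 0.569 rad. The gripper is clear, so I'm handing in.

```bash
python3 -c "
from workcell import r
print(r.sign_off())"
```

```text
the job is handed in; nothing more can be done
None
```

The red block is stacked squarely on the grey one, the board was lowered by its bar and rests on the stack at about 0.569 rad by the camera check, the gripper is clear, and the job was handed in at about 27 s; no verdict was returned.

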